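# Park the full solder reels at the top of the sloped reel rack

### The arm

A 7-joint arm with a two-finger parallel gripper is mounted at the origin on the work surface. World frame = base frame: x ahead of the robot, y to its left, z up, the work surface at z = 0. Lengths are in m, angles in rad, forces in N, time in s.
With the tool pointing down it reaches from about 0.35 to 0.9 m from the base axis. Payload 8.1 kg.
Tool frame: the origin (TCP) lies between the finger pads; the fingertips stand ahead of it and the grasp point (between the pads) is the TCP (arm.nose_length is the z of the fingertips in the tool frame, in m); z points along the fingers, y is the line along which they close (so a half turn about z gives the same grasp; the last joint's range is limited). The gripper opens to 92 mm and grips with 3 to 60 N. Pads are 19 mm wide; open, the fingers measure 130 mm over their backs; the gripper's body (75 mm by 190 mm) begins 47 mm behind the grasp point.
Start: joints at [-1.36, 0.434, 0.025, 1.573, -0.012, 1.134, -0.075], TCP at [0.193, 0.594, 0.246] pointing down, gripper open.
Joint ranges: [-2.62, 2.62], [-0.44, 2.09], [-1.27, 1.32], [0.08, 2.57], [-1.32, 4.46], [0.12, 2], [-2.74, 2.74]. Speed limits (rad/s): [2.22, 2.22, 3.01, 3.01, 3.14, 3.14, 3.14].

### API

Orientations are given as a rotation vector (axis times angle).
In Python, from cell import sensors, optics, arm gives the robot as it stands.
- The arm moves only by the tool arm_command, never from a script. Its argument "deltas" is one flat list of numbers, 7 for each row, row after row: the turn, a rotation vector about the world's x, y, z as a fraction of full scale, then the shift along the world's x, y, z as a fraction of full scale, then the finger opening in mm, from 0 to 91.8. In form: [wx, wy, wz, dx, dy, dz, fingers, wx, wy, wz, dx, dy, dz, fingers, ...]. A call has 1 to 20 rows; each row is the pose to reach, as a shift and turn from the pose commanded when the call began; what a row does not reach only later rows make up. Full scale, the value 1, is 1 m for a shift and 90 degrees for a turn. A row lasts 1/10 s, in which the tool goes at most 50 mm and 8.59 degrees, less where a joint would pass 70% of its speed; a pose out of reach is approached as far as the arm can. A call with a number of a shift or a turn outside -1 to 1 is refused whole. A call with a gripper value outside its range is refused whole. The fingers move at their own pace and stop on an object; "force" is the grip in N (left out, the last holds). Time passes only in rows, so rows that repeat a pose let the fingers close. It gives the time, the measured TCP pose, the force, the opening and the grip force at its end, in the units of the state.
- sensors.observe(): the state, without advancing time (a new reading comes with each control period).
- optics.get_image(name): name is "side" or "top" or "wrist"; returns the picture (480x640x3 uint8, blue, green, red); there is no depth.
- optics.calibration(name): a dict with "camera_matrix" (3x3 intrinsics, pixels), "rvec" (rotation vector, rad) and "tvec" (3), from world to camera coordinates, as OpenCV has them. Camera axes: x right, y down, z forward; pixel columns grow to the right and rows downward; lengths in m; the calibration is good to about 2 mm. The wrist camera is an equidistant fisheye: a pixel r from the principal point sees the ray r / f radians off the axis. A picture is of the moment at which its call begins: read the wrist's pose just before it. calibration takes no time and is no camera call; for the wrist camera it gives the pose at the moment of the call.
- arm.sign_off(): hands the job in; it is judged then, once.
The state is a dict: "clock": time; "joints": joint angles; "dq": joint speeds; "joint_efforts": joint torques, N m; "position": TCP position; "ee_rot": TCP orientation; "force": force on the tool from outside, world axes, zero at the start; "ft_torque": the same for the moment, N m; "width": opening from 0.0 (shut) to 1.0 (fully open); "gripper_force": force on a finger pad.
Only numpy, scipy, OpenCV 4.12 (cv2) and the standard library are available. Lean on these libraries where they do the work, as an engineer would, in place of code of your own. Each camera call takes 0.05 s, during which the arm holds its last target. There are 200 camera calls.

### The job

The three-lane sloped rack on the bench holds three solder reels at its low front end. Push each of the two full reels up its lane with the fingertips, over the spring catch and fully home against the back stop, so that the catch holds it there and it does not roll back. Roll the reels, do not lift them out of their lanes, leave the started reel resting at the front lip, and do not disturb the other things on the bench.

Things in the scene. Friction and masses are not known exactly. Their poses are not given: they have to be found in the camera images.
- rack: Grey sheet-steel reel rack, fixed to the bench: three parallel sloped lanes, 212 mm wide overall, 195 mm long, standing on feet. Origin: on the table surface under its middle; x points horizontally along the lanes from the low front end (facing the robot) to the high back end, y to the left across the lanes, z up.
- deck: Sloped floor of the rack, rising 0.122 rad (7 degrees) to the back. Origin: on the middle lane's floor, 62 mm straight above the rack's origin. x points up the slope, y left across the lanes, z square to the floor (floor at z = 0). Lanes are 52 mm wide, centred at y = +68, 0 and -68 mm, between rails and dividers 18 mm high. Reels roll freely here: let go short of the catch, one rolls back to the lip.
- front_lip (a point): Inner top edge of the low front lip that runs across all lanes, at the middle lane: deck x = -100 mm. The lip is 12 mm high above the lane floor and 3 mm thick. Axes as the deck's.
- back_stop (a point): Top edge of the upright back stop plate that runs across all lanes at their high end, at the middle lane: its face is at deck x = 86.5 mm, and it is 40 mm high above the lane floor. A reel that is home has its rims within 2 mm of this face: its centre is at deck x = 53 to 55 mm. Axes as the deck's.
- catch_left (a joint): Spring catch of the left (+y) lane: a steel tongue 44 mm wide, hinged in the lane floor at deck x = 10 mm, its free edge at deck x = 36 mm sprung 5 mm up. 0 = up, 0.19 rad = flush. A full reel pushed at axle height (1 to 2 N on the slope, up to 6 N here) rides over it; pushed high up, a reel wedges. Once the reel is home the tongue stands up behind it; it can roll back only 2 mm.
- catch_middle (a joint): The same spring catch in the middle lane (0 = up, 0.19 rad = pressed flush).
- catch_right (a joint): The same spring catch in the right (-y) lane (0 = up, 0.19 rad = pressed flush).
- reel_full_a: A full solder reel, 0.5 kg: silver winding 59 mm in diameter, almost up to the rims. Black flanges 63 mm in diameter, 44 mm wide overall (39 mm between flanges). It lies on its side and rolls on its flanges. Origin: centre of the reel; its y axis is the axle, across the lane; x and z turn as it rolls. Starts in any lane, against the front lip: centre at deck x = -75, z = 31.5 mm.
- reel_full_b: The other full solder reel, 0.5 kg: silver winding 59 mm in diameter, almost up to the rims. Black flanges 63 mm in diameter, 44 mm wide overall (39 mm between flanges). It lies on its side and rolls on its flanges. Origin: centre of the reel; its y axis is the axle, across the lane; x and z turn as it rolls. Starts in any lane, against the front lip: centre at deck x = -75, z = 31.5 mm.
- reel_started: The started solder reel, about 0.16 kg, which is to stay where it is: the same flanges (63 mm diameter, 44 mm wide), but the winding is only 30 mm in diameter, leaving a deep gap between the flanges. It stands at the front lip of the remaining lane. Origin: centre of the reel.
- flux_bottle: Bystander: small clear bottle with a black cap, 34 mm in diameter, 85 mm tall, standing on the bench to the right of the rack. Origin: centre of its underside.
- capacitor: Bystander: white motor capacitor, 40 mm in diameter, 81 mm tall, standing on the bench to the left of the rack. Origin: centre of its underside.
- paste_jar: Bystander: low jar of flux paste, 48 mm in diameter, 32 mm tall, to the right of the rack. Origin: centre of its underside.
- wick_reel: Bystander: small white reel of desoldering braid, 50 mm in diameter, 9 mm high, lying flat on the bench in front of the rack. Origin: centre of its underside.
- pump_motor: Bystander: small steel pump motor, 36 mm in diameter, 64 mm tall with its shaft, standing to the left of the rack. Origin: centre of its underside.
- screwdriver: Bystander: red-handled screwdriver, 170 mm long, lying on the bench at the left. Origin: middle of its underside.
- pliers: Bystander: red-handled pliers, 155 mm long, lying on the bench at the right. Origin: under the pivot.
Mind the look-alikes: they are no part of the job. What is shaped like the reel_full_a but blue or purple is not meant. Leave any yellow look-alike of the reel_full_b alone.

How it is judged:
At the end, for the whole second after the job is handed in: Both full reels are at rest on the lane floor, within 5 mm of touching the back stop (centre at deck x above 50 mm), all catches are up (joint below 0.06 rad), and the started reel is at rest at the front lip (centre within 7 mm of its starting place) (x of reel_full_a in the frame of deck between 0.05 and 0.0575 m and z of each of reel_full_a, reel_full_b, reel_started in the frame of deck below 0.0345 m and linear speed of each of reel_full_a, reel_full_b, reel_started below 0.01 m/s and x of reel_full_b in the frame of deck between 0.05 and 0.0575 m and value of joint each of catch_left, catch_middle, catch_right below 0.06 rad and x of reel_started in the frame of deck below -0.068 m).
It fails at once if a reel is lifted more than 15 mm off its lane floor (z of any of reel_full_a, reel_full_b, reel_started in the frame of deck above 0.0465 m).
It fails at once if the started reel is pushed more than 15 mm up its lane (x of reel_started in the frame of deck above -0.06 m).
It fails at once if another thing on the bench is moved by more than 15 mm (distance of any of flux_bottle, capacitor, paste_jar, wick_reel, pump_motor, screwdriver, pliers from where it was at the start of the episode above 0.015 m).
It also fails if it takes over 54 s, if anything falls off the work surface, if the arm or the gripper's body presses on something with over 40 N, if the wrist force passes 120 N, or if a joint passes its speed limit or range.

## Working session

There is one attempt and no reset: what is moved stays moved. The work goes in short steps, Python scripts to look and compute and a tool call to move; the robot and the scene stay as the last step left them, time stands still between calls to the robot, and variables do not carry over. Pictures are saved under pics/ and viewed, at most 10 in all, crops included, and the job is handed in when it is done.

Besides the shell and the picture viewer there is one more tool, called after "Call:" as name(argument=value, ...), one argument or row to a line, values as JSON. arm_command: Moves the arm, as the interface text tells. Its arguments: {"type":"object","properties":{"deltas":{"type":"array","items":{"type":"number"}},"force":{"type":"number"}},"required":["deltas"]}

```bash
mkdir -p pics
python3 - <<'E'
from cell import sensors,optics,arm
import cv2
s=sensors.observe();print(s,arm.nose_length)
for n in("top","side"):
    cv2.imwrite(f"pics/{n}0.png",optics.get_image(n));print(n,optics.calibration(n))
E
```

```text
{'clock': 0.0, 'joints': array([-1.35957159,  0.4352243 ,  0.02494614,  1.57410786, -0.0115742 ,
        1.13400437, -0.07512446]), 'dq': array([-0.00101031, -0.00015557,  0.00033854, -0.00030357, -0.00063875,
        0.00046666,  0.00052923]), 'joint_efforts': array([-8.97592035e-04, -6.67839575e+01,  9.84498337e-01, -3.14464617e+01,
       -6.07468304e-02,  4.24889009e-02,  1.69710906e-04]), 'position': array([0.19283101, 0.59399278, 0.24493967]), 'ee_rot': array([-4.91011263e-01, -3.10288853e+00,  2.50796781e-03]), 'force': array([-0.77648305,  0.09023967,  0.49135779]), 'ft_torque': array([ 0.01200283,  0.00770247, -0.05065684]), 'gripper_force': 0.0, 'width': 1.0009376693148222} 0.019
top {'camera_matrix': array([[595.9220885 ,   0.        , 321.81166675],
       [  0.        , 595.9220885 , 235.63817373],
       [  0.        ,   0.        ,   1.        ]]), 'rvec': array([ 2.12668138, -2.16541609,  0.18873217]), 'tvec': array([0.01651414, 0.54548579, 1.07818932])}
side {'camera_matrix': array([[457.55845286,   0.        , 317.99154563],
       [  0.        , 457.55845286, 240.61247467],
       [  0.        ,   0.        ,   1.        ]]), 'rvec': array([ 2.31240221, -0.15561015,  0.03844352]), 'tvec': array([-0.56718453,  0.12326047,  0.84218227])}
```

View pics/top0.png

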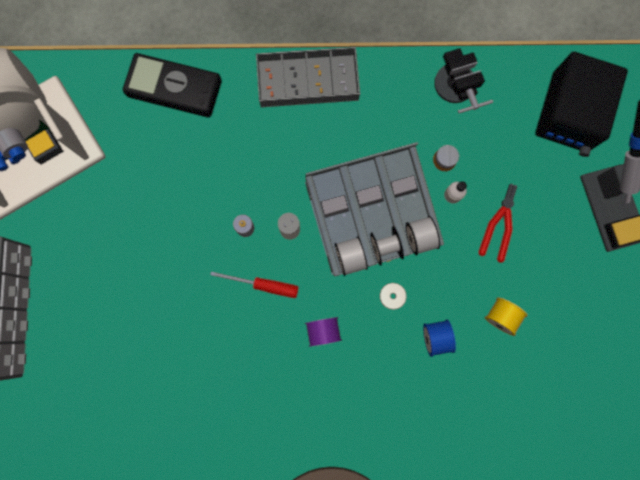

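View pics/side0.png

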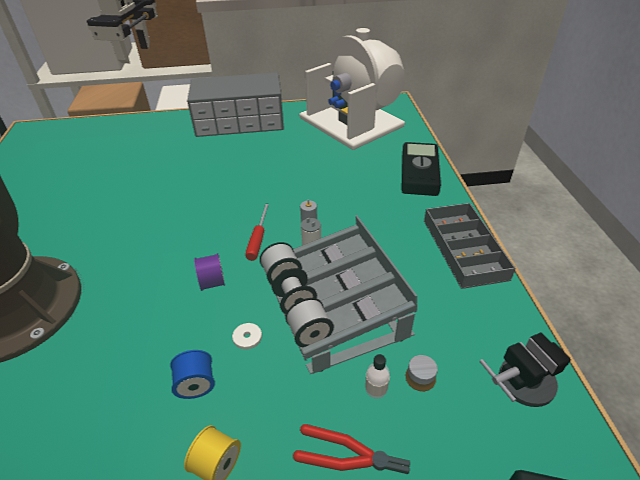

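The top view shows the full reels in the left (350,255) and right (422,236) lanes and the started reel in the middle lane (385,246). The rack is turned by about 13°. I'll enlarge the crop to get its pose.

Run:
```python
import cv2
a=cv2.imread("pics/top0.png")[135:285,290:450]
cv2.imwrite("pics/c0.png",cv2.resize(a,(640,600),interpolation=cv2.INTER_CUBIC))
```

```text
(no output)
```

View pics/c0.png

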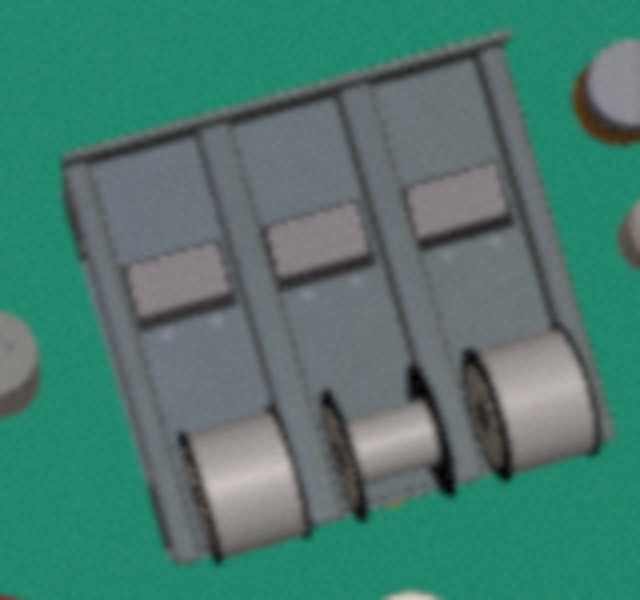

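```bash
cat > h.py <<'E'
import numpy as np,cv2
from cell import optics
from scipy.spatial.transform import Rotation as R
from scipy.optimize import least_squares
def pose(p): # x,y,yaw -> deck rotation, origin
    return (R.from_euler('z',p[2])*R.from_euler('y',-.122)).as_matrix(), np.array([p[0],p[1],.062])
def d2w(p,q):
    M,o=pose(p); return np.atleast_2d(q)@M.T+o
def proj(n,P):
    c=optics.calibration(n)
    return cv2.projectPoints(np.array(P,float),c['rvec'],c['tvec'],c['camera_matrix'],None)[0][:,0]
E
python3 - <<'E'
from h import *
q=np.array([[-75,68,31.5],[-75,0,31.5],[-75,-68,31.5],[87.5,106,40],[87.5,-106,40]])/1e3
u=np.array([[245,485],[388,443],[533,402],[65,157],[508,36]])/4+[290,135]
r=least_squares(lambda p:(proj("top",d2w(p,q))-u).ravel(),[.5,0,.2])
print(r.x,r.fun.reshape(-1,2))
p=r.x;np.save("p.npy",p)
# side view check & tongues & front corners
ex=np.array([[36,22,5],[36,-22,5],[10,22,0],[10,-22,0],[-100,106,18],[-100,-106,18]])/1e3
print((proj("top",d2w(p,ex))-[290,135])*4)
print(proj("side",d2w(p,q)))
for y in(68,-68):
  for x in(-75,54):print(y,x,d2w(p,np.array([x,y,31.5])/1e3))
E
```

```text
[ 0.59413113 -0.0895688   0.26759873] [[-0.16133583 -0.02208092]
 [-0.00675841 -0.00322905]
 [-0.6185256  -0.15662672]
 [-0.35143849  0.78990236]
 [ 1.14348706 -0.6329629 ]]
[[266.45426315 228.07783256]
 [356.76232323 202.30186815]
 [280.94111291 282.72722296]
 [370.86681845 256.92323194]
 [177.0489245  561.16095706]
 [617.79208491 431.85509566]]
[[279.36178758 264.51977284]
 [292.93519182 291.98774526]
 [308.31657436 323.11445333]
 [353.97426118 215.04746568]
 [414.8020527  296.38172028]]
68 -75 [[ 0.50066075 -0.04468648  0.08413855]]
68 54 [[ 0.62414476 -0.0108303   0.09983754]]
-68 -75 [[ 0.53662138 -0.17584605  0.08413855]]
-68 54 [[ 0.66010539 -0.14198987  0.09983754]]
```

Run:
```python
from h import *
from cell import sensors
s=sensors.observe();p=np.load("p.npy");print(s['position'])
R0=R.from_rotvec(s['ee_rot']);print(R0.as_matrix().round(3))
c,n=np.cos(p[2]),np.sin(p[2])
for sg in(1,-1):
    Rt=R.from_matrix(np.array([[sg*c,sg*n,0],[sg*n,-sg*c,0],[0,0,-1]]).T.T)
    Rt=R.from_matrix(np.column_stack([[sg*c,sg*n,0],[sg*n,-sg*c,0],[0,0,-1]]))
    print(sg,(Rt*R0.inv()).as_rotvec()/(np.pi/2))
u=np.array([c,n,0])
for y in(68,-68):
    a=d2w(p,np.array([-75,y,31.5])/1e3)[0];b=d2w(p,np.array([54,y,31.5])/1e3)[0]
    print(y,'pre',a-.053*u+[0,0,.009],'contact',a-.041*u+[0,0,.009],'home',b-.041*u+[0,0,.009])
```

```text
[0.19283043 0.59406693 0.24505296]
[[-0.951  0.309 -0.   ]
 [ 0.309  0.951 -0.001]
 [-0.    -0.001 -1.   ]]
1 [ 5.85683044e-05 -1.16667463e-03 -1.62981563e+00]
-1 [8.85598725e-04 4.44579956e-05 3.70183983e-01]
68 pre [ 0.44954709 -0.05870055  0.09313855] contact [ 0.46111999 -0.05552755  0.09313855] home [ 0.584604   -0.02167137  0.10883754]
-68 pre [ 0.48550772 -0.18986012  0.09313855] contact [ 0.49708062 -0.18668712  0.09313855] home [ 0.62056463 -0.15283094  0.10883754]
```

Call:
arm_command(
  deltas=[0, 0, 0.05, 0.02, -0.04, 0, 12, 0, 0, 0.1, 0.04, -0.09, 0, 12, 0, 0, 0.15, 0.055, -0.135, 0, 12, 0, 0, 0.2, 0.07, -0.18, 0, 12],
)

```text
clock: 0.5
position: [0.2634, 0.4122, 0.2453]
ee_rot: [0.005, -3.141, 0.001]
force: [1.5, 0.3, 0.1]
width: 0.7
gripper_force: 0.0
```

```bash
python3 -c "
from cell import sensors
s=sensors.observe();print(s['clock'],s['joints'],s['position'],s['ee_rot'],s['width'])"
```

```text
0.5 [-1.10542455  0.21676144 -0.00751583  1.89407646  0.00218695  1.03148904
  0.46023313] [0.26339547 0.41222838 0.24531293] [ 5.22379749e-03 -3.14149854e+00  1.20510265e-03] 0.6995133453420452
```

Call:
arm_command(
  deltas=[0, 0, 0.05, 0.018, -0.045, 0, 12, 0, 0, 0.1, 0.036, -0.09, 0, 12, 0, 0, 0.17, 0.054, -0.135, 0, 12, 0, 0, 0.17, 0.071, -0.18, 0, 12, 0, 0, 0.17, 0.09, -0.225, 0, 12, 0, 0, 0.17, 0.107, -0.27, 0, 12, 0, 0, 0.17, 0.124, -0.315, 0, 12, 0, 0, 0.17, 0.142, -0.36, 0, 12, 0, 0, 0.17, 0.16, -0.405, 0, 12, 0, 0, 0.17, 0.176, -0.44, 0, 12, 0, 0, 0.17, 0.184, -0.471, 0, 12, 0, 0, 0.17, 0.184, -0.471, -0.03, 12, 0, 0, 0.17, 0.184, -0.471, -0.07, 12, 0, 0, 0.17, 0.184, -0.471, -0.11, 12, 0, 0, 0.17, 0.184, -0.471, -0.14, 12, 0, 0, 0.17, 0.184, -0.471, -0.152, 12, 0, 0, 0.17, 0.184, -0.471, -0.152, 12],
)

```text
clock: 2.2
position: [0.4454, -0.0565, 0.092]
ee_rot: [0.418, -3.109, -0.0]
force: [-0.4, 0.6, 1.6]
width: 0.133
gripper_force: 0.0
```

Run:
```python
from cell import sensors,optics
import cv2
s=sensors.observe();print(s['position'],s['ee_rot'],s['force'])
t=optics.get_image("top")[135:285,290:450];w=optics.get_image("side")[200:380,220:430]
t=cv2.resize(t,(400,375));w=cv2.resize(w,(400,343))
import numpy as np
o=np.zeros((375,800,3),'uint8');o[:,:400]=t;o[:343,400:]=w
cv2.imwrite("pics/c1.png",o)
```

```text
[ 0.44542594 -0.05653855  0.09201674] [ 4.17900930e-01 -3.10948481e+00 -2.72092806e-04] [-0.35822366  0.64298194  1.63420707]
```

View pics/c1.png

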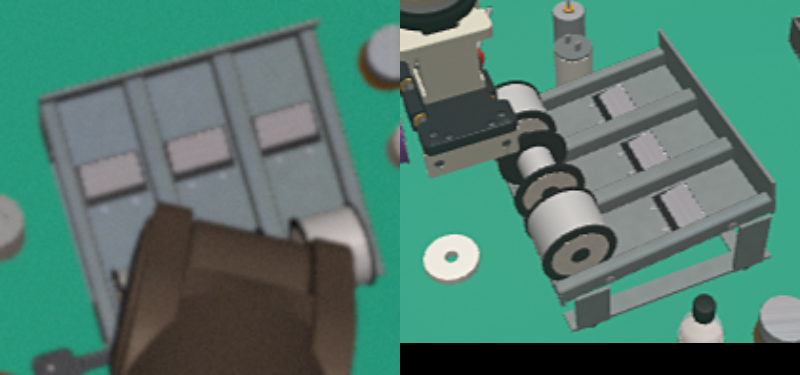

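The gripper is down in front of the left reel and clear of it. Now I'll push it partway.

Call:
arm_command(
  deltas=[0, 0, 0, 0.005, -0.001, 0.001, 12, 0, 0, 0, 0.01, 0, 0.001, 12, 0, 0, 0, 0.014, 0.001, 0.001, 12, 0, 0, 0, 0.018, 0.002, 0.001, 12, 0, 0, 0, 0.023, 0.003, 0.002, 12, 0, 0, 0, 0.028, 0.004, 0.003, 12, 0, 0, 0, 0.034, 0.006, 0.003, 12, 0, 0, 0, 0.04, 0.0075, 0.004, 12, 0, 0, 0, 0.046, 0.009, 0.005, 12, 0, 0, 0, 0.052, 0.011, 0.006, 12, 0, 0, 0, 0.058, 0.0125, 0.006, 12],
)

```text
clock: 3.4
position: [0.5056, -0.0438, 0.0999]
ee_rot: [-0.419, 3.113, 0.0]
force: [-1.8, -1.1, 0.8]
width: 0.126
gripper_force: 0.9
```

Run:
```python
from cell import sensors,optics
import cv2
s=sensors.observe();print(s['position'],s['force'])
t=optics.get_image("top")[135:285,290:450];w=optics.get_image("side")[200:380,220:430]
t=cv2.resize(t,(400,375));w=cv2.resize(w,(400,343))
import numpy as np
o=np.zeros((375,800,3),'uint8');o[:,:400]=t;o[:343,400:]=w
cv2.imwrite("pics/c2.png",o)
```

```text
[ 0.50559556 -0.04380514  0.09987201] [-1.7526128  -1.06533999  0.78684995]
```

View pics/c2.png

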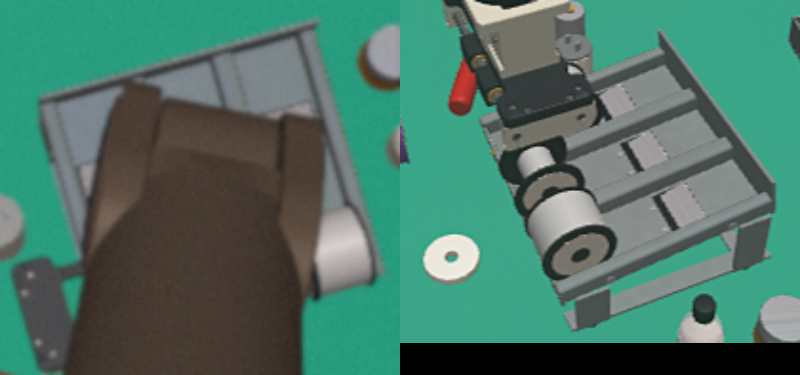

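The left reel has moved ahead and the started reel is still in place. I'll carry on over the catch.

Call:
arm_command(
  deltas=[0, 0, 0, 0.006, 0.0015, 0.001, 12, 0, 0, 0, 0.012, 0.003, 0.001, 12, 0, 0, 0, 0.018, 0.005, 0.002, 12, 0, 0, 0, 0.024, 0.0065, 0.003, 12, 0, 0, 0, 0.03, 0.008, 0.004, 12, 0, 0, 0, 0.035, 0.0095, 0.004, 12, 0, 0, 0, 0.04, 0.011, 0.005, 12, 0, 0, 0, 0.045, 0.0125, 0.005, 12, 0, 0, 0, 0.05, 0.014, 0.006, 12, 0, 0, 0, 0.055, 0.015, 0.006, 12, 0, 0, 0, 0.06, 0.0165, 0.007, 12, 0, 0, 0, 0.065, 0.018, 0.007, 12, 0, 0, 0, 0.069, 0.019, 0.008, 12, 0, 0, 0, 0.072, 0.02, 0.008, 12, 0, 0, 0, 0.074, 0.0205, 0.008, 12, 0, 0, 0, 0.076, 0.021, 0.009, 12],
)

```text
clock: 5.1
position: [0.581, -0.0229, 0.1086]
ee_rot: [0.419, -3.113, -0.0]
force: [-0.5, -0.7, 0.1]
width: 0.13
gripper_force: 0.3
```

Force is low. I'll edge forward until it touches the stop.

Call:
arm_command(
  deltas=[0, 0, 0, 0.002, 0.0005, 0, 12, 0, 0, 0, 0.004, 0.001, 0.0005, 12, 0, 0, 0, 0.005, 0.0015, 0.0005, 12, 0, 0, 0, 0.005, 0.0015, 0.0005, 12],
)

```text
clock: 5.5
position: [0.5859, -0.0215, 0.1092]
ee_rot: [0.419, -3.113, 0.0]
force: [-0.5, 0.5, 0.7]
width: 0.133
gripper_force: 0.4
```

Run:
```python
from cell import sensors,optics
import cv2,numpy as np
from h import *
s=sensors.observe();print(s['position'],s['force'])
w=optics.get_image("side")[180:330,250:420]
p=np.load("p.npy")
for x in(45,54):print((proj("side",d2w(p,np.array([[x,46,31.5]])/1e3))-[250,180])*4)
cv2.imwrite("pics/c3.png",cv2.resize(w,None,fx=4,fy=4,interpolation=cv2.INTER_CUBIC))
```

```text
[ 0.58593448 -0.02151941  0.10920529] [-0.50434258  0.5310019   0.65269545]
[[389.73851816 269.06145612]]
[[408.33163947 261.55515144]]
```

View pics/c3.png

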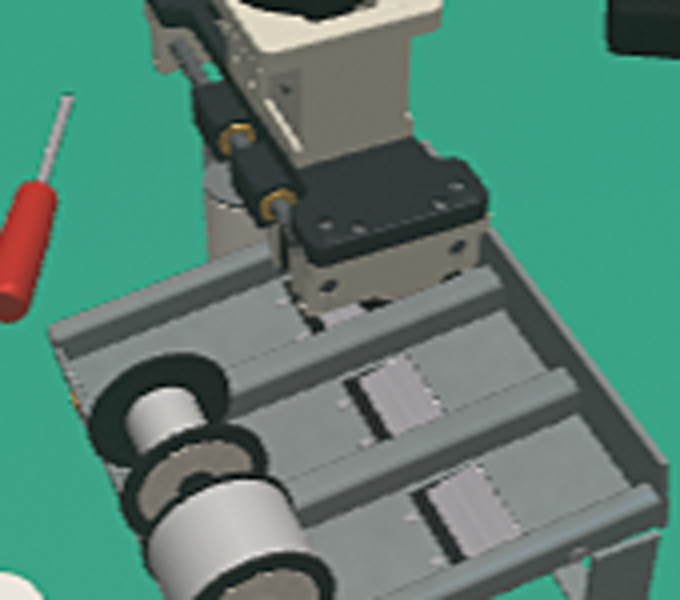

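The gripper hides the reel and there is no stop force yet. I'll keep edging forward.

Call:
arm_command(
  deltas=[0, 0, 0, 0.001, 0.0003, 0, 12, 0, 0, 0, 0.002, 0.0005, 0, 12, 0, 0, 0, 0.003, 0.0008, 0, 12, 0, 0, 0, 0.003, 0.0008, 0, 12],
)

```text
clock: 5.95
position: [0.5875, -0.0212, 0.1089]
ee_rot: [0.417, -3.111, -0.0]
force: [-6.9, -1.0, 4.5]
width: 0.133
gripper_force: 3.3
```

The wrist force reads 7 N, so it has reached the stop. I'll back off, lift and move to the right lane's pre-push spot at height.

Call:
arm_command(
  deltas=[0, 0, 0, -0.004, -0.001, 0, 12, 0, 0, 0, -0.01, -0.003, 0, 12, 0, 0, 0, -0.02, -0.005, 0, 12, 0, 0, 0, -0.035, -0.01, 0.02, 12, 0, 0, 0, -0.05, -0.02, 0.055, 12, 0, 0, 0, -0.07, -0.04, 0.085, 12, 0, 0, 0, -0.1, -0.07, 0.09, 12, 0, 0, 0, -0.103, -0.11, 0.09, 12, 0, 0, 0, -0.104, -0.15, 0.09, 12, 0, 0, 0, -0.104, -0.169, 0.09, 12, 0, 0, 0, -0.104, -0.169, 0.09, 12],
)

```text
clock: 7.05
position: [0.4839, -0.1932, 0.1996]
ee_rot: [-0.41, 3.114, -0.002]
force: [0.7, 0.4, 0.5]
width: 0.131
gripper_force: 0.0
```

Run:
```python
from cell import sensors,optics
import cv2,numpy as np
from h import *
s=sensors.observe();print(s['position'],s['ee_rot'],s['force'])
a=optics.get_image("side")[180:380,230:430];t=optics.get_image("top")[135:285,290:450]
o=np.zeros((400,800,3),'uint8');o[:,:400]=cv2.resize(a,(400,400));o[:375,400:]=cv2.resize(t,(400,375))
p=np.load("p.npy")
print((proj("side",d2w(p,np.array([[54,46,31.5],[54,46,63],[86.5,46,40]])/1e3))-[230,180])*2)
print((proj("top",d2w(p,np.array([[54,68,63],[54,90,31.5]])/1e3))-[290,135])*2.5)
cv2.imwrite("pics/c4.png",o)
```

```text
[ 0.48385656 -0.19318216  0.19960133] [-4.10447500e-01  3.11385715e+00 -2.38121901e-03] [0.66199653 0.38573989 0.45586354]
[[244.16581973 130.77757572]
 [241.15922475 105.27996491]
 [276.88177831 110.56189343]]
[[105.69016545 126.37809825]
 [ 73.62788973 140.13719685]]
```

View pics/c4.png

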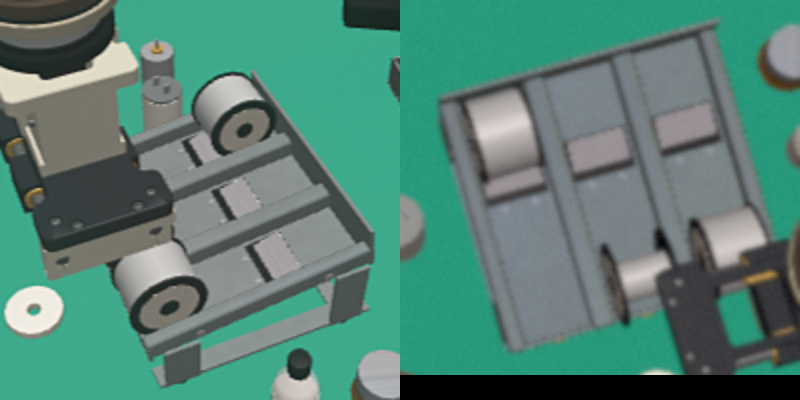

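The left reel's hub is at (242,132), against a predicted (244,131), and it stays put with the finger away, so it is home. Next is the right lane.

Call:
arm_command(
  deltas=[0, 0, 0, 0, 0.003, -0.03, 12, 0, 0, 0, 0, 0.003, -0.07, 12, 0, 0, 0, 0, 0.003, -0.1, 12, 0, 0, 0, 0, 0.003, -0.107, 12, 0, 0, 0, 0, 0.003, -0.107, 12],
)

```text
clock: 7.65
position: [0.4845, -0.1855, 0.0917]
ee_rot: [0.42, -3.111, -0.002]
force: [-0.4, -0.0, 0.1]
width: 0.131
gripper_force: 0.0
```

Call:
arm_command(
  deltas=[0, 0, 0, 0.002, -0.004, 0.001, 12, 0, 0, 0, 0.007, -0.003, 0.001, 12, 0, 0, 0, 0.011, -0.002, 0.001, 12, 0, 0, 0, 0.015, -0.001, 0.001, 12, 0, 0, 0, 0.02, 0.001, 0.002, 12, 0, 0, 0, 0.025, 0.002, 0.003, 12, 0, 0, 0, 0.031, 0.004, 0.003, 12, 0, 0, 0, 0.037, 0.0055, 0.004, 12, 0, 0, 0, 0.043, 0.007, 0.005, 12, 0, 0, 0, 0.049, 0.009, 0.006, 12, 0, 0, 0, 0.055, 0.0105, 0.006, 12, 0, 0, 0, 0.061, 0.012, 0.007, 12, 0, 0, 0, 0.067, 0.0135, 0.008, 12, 0, 0, 0, 0.073, 0.015, 0.009, 12, 0, 0, 0, 0.079, 0.017, 0.009, 12],
)

```text
clock: 9.15
position: [0.5645, -0.1697, 0.1014]
ee_rot: [-0.418, 3.113, -0.0]
force: [-2.0, -1.6, 1.1]
width: 0.129
gripper_force: 1.1
```

Remaining to home: about (0.059, 0.0175, 0.0075).

Call:
arm_command(
  deltas=[0, 0, 0, 0.006, 0.002, 0.001, 12, 0, 0, 0, 0.012, 0.0035, 0.001, 12, 0, 0, 0, 0.017, 0.005, 0.002, 12, 0, 0, 0, 0.022, 0.0065, 0.003, 12, 0, 0, 0, 0.027, 0.008, 0.003, 12, 0, 0, 0, 0.032, 0.0095, 0.004, 12, 0, 0, 0, 0.037, 0.011, 0.005, 12, 0, 0, 0, 0.042, 0.0125, 0.005, 12, 0, 0, 0, 0.047, 0.014, 0.006, 12, 0, 0, 0, 0.051, 0.015, 0.006, 12, 0, 0, 0, 0.054, 0.016, 0.007, 12, 0, 0, 0, 0.056, 0.0165, 0.007, 12, 0, 0, 0, 0.058, 0.017, 0.007, 12, 0, 0, 0, 0.06, 0.0175, 0.007, 12, 0, 0, 0, 0.06, 0.0175, 0.007, 12],
)

```text
clock: 10.65
position: [0.6231, -0.1524, 0.1079]
ee_rot: [0.418, -3.112, -0.001]
force: [-4.2, -1.0, 1.4]
width: 0.133
gripper_force: 2.7
```

A little more, then back off and lift away.

Call:
arm_command(
  deltas=[0, 0, 0, 0.001, 0.0003, 0, 12, 0, 0, 0, 0.002, 0.0005, 0, 12, 0, 0, 0, 0.002, 0.0005, 0, 12],
)

```text
clock: 10.95
position: [0.6236, -0.1525, 0.1077]
ee_rot: [0.416, -3.11, -0.001]
force: [-9.7, -2.3, 4.1]
width: 0.13
gripper_force: 5.3
```

Call:
arm_command(
  deltas=[0, 0, 0, -0.004, -0.001, 0, 12, 0, 0, 0, -0.01, -0.003, 0, 12, 0, 0, 0, -0.02, -0.005, 0, 12, 0, 0, 0, -0.035, -0.01, 0.02, 12, 0, 0, 0, -0.05, -0.02, 0.055, 12, 0, 0, 0, -0.07, -0.03, 0.085, 12, 0, 0, 0, -0.11, -0.035, 0.1, 12, 0, 0, 0, -0.15, -0.04, 0.12, 12, 0, 0, 0, -0.19, -0.04, 0.14, 12, 0, 0, 0, -0.22, -0.04, 0.15, 12, 0, 0, 0, -0.22, -0.04, 0.15, 12],
)

```text
clock: 12.05
position: [0.4026, -0.1923, 0.2596]
ee_rot: [-0.414, 3.112, 0.002]
force: [0.6, -0.2, 0.0]
width: 0.129
gripper_force: 0.0
```

Run:
```python
from cell import sensors,optics
import cv2,numpy as np
from h import *
a=optics.get_image("side")[180:380,230:430];t=optics.get_image("top")[135:285,290:450]
o=np.zeros((400,800,3),'uint8');o[:,:400]=cv2.resize(a,(400,400));o[:375,400:]=cv2.resize(t,(400,375))
p=np.load("p.npy");print(sensors.observe()['clock'])
print((proj("side",d2w(p,np.array([[54,46,31.5],[54,-90,31.5]])/1e3))-[230,180])*2)
cv2.imwrite("pics/c5.png",o)
```

```text
12.15
[[244.16581973 130.77757572]
 [320.51564057 241.51766868]]
```

View pics/c5.png

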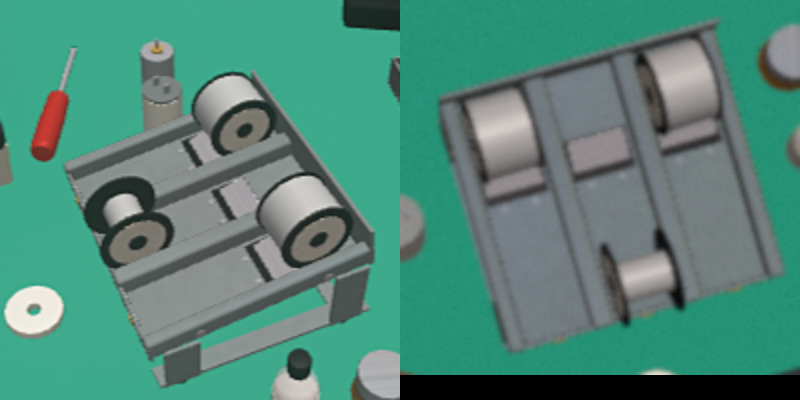

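Both full reels are home: the hubs are at (242,132) and (318,240), against predicted (244,131) and (320,241). Both stay put with the fingers away. The started reel is still at the lip and nothing else has moved.

```bash
python3 -c "
from cell import arm
print(arm.sign_off())"
```

```text
the job is handed in; nothing more can be done
None
```

I pushed both full reels home against the back stop, where they stayed put after the fingers withdrew; the started reel is still at the front lip, and I handed the job in at about 12 s of the 54 s allowed (no verdict came back).

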